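# Find the empty canister by its weight

### The job

One of the three closed canisters on the slate board is empty and the other two are full; they look alike, so feel by weight which one it is. Stand the empty canister upright inside the wooden refill tray, and leave each full one standing upright, centred on the coaster it started on. Set canisters down rather than dropping or tipping them, and do not disturb the mug, the pepper mill or the bottle.

Things in the scene. Friction and masses are not known exactly. Their poses are not given: they have to be found in the camera images.
- tin_left: left one (left = +y) of three identical closed steel canisters: round, 80 mm across, 90 mm tall, with a firmly fixed wooden lid (82 mm across, top 102 mm above the underside) and a round wooden knob on it, 30 mm across, 102 to 130 mm above the underside; can be lifted by the knob. Empty 0.14 to 0.22 kg, full 0.45 to 0.75 kg. Origin: centre of the underside; z up.
- tin_middle: middle one (left = +y) of three identical closed steel canisters: round, 80 mm across, 90 mm tall, with a firmly fixed wooden lid (82 mm across, top 102 mm above the underside) and a round wooden knob on it, 30 mm across, 102 to 130 mm above the underside; can be lifted by the knob. Empty 0.14 to 0.22 kg, full 0.45 to 0.75 kg. Origin: centre of the underside; z up.
- tin_right: right one (left = +y) of three identical closed steel canisters: round, 80 mm across, 90 mm tall, with a firmly fixed wooden lid (82 mm across, top 102 mm above the underside) and a round wooden knob on it, 30 mm across, 102 to 130 mm above the underside; can be lifted by the knob. Empty 0.14 to 0.22 kg, full 0.45 to 0.75 kg. Origin: centre of the underside; z up.
- coaster_left (a point): centre of the top of the left cork coaster, on which the left canister starts: 104 mm across, top 14 mm above the counter
- coaster_middle (a point): centre of the top of the middle cork coaster, on which the middle canister starts: 104 mm across, top 14 mm above the counter
- coaster_right (a point): centre of the top of the right cork coaster, on which the right canister starts: 104 mm across, top 14 mm above the counter
- board: black slate board 160 x 410 mm, 10 mm thick, fixed to the counter, carrying the three coasters in a row along its y axis, 135 mm apart (left at +135 mm, right at -135 mm). Origin: centre of its underside.
- tray: shallow light-wood refill tray, 200 x 200 mm outside, 16 mm high, walls 6 mm thick, inner floor 6 mm above the counter, fixed to the counter, to the right of the board. Origin: centre of its underside; x and y along its sides.
- mug: blue ceramic mug, 76 mm across, 85 mm tall, handle at its +y side; bystander. Origin: centre of the underside.
- mill: dark wooden pepper mill, 54 mm across, 150 mm tall; bystander. Origin: centre of the underside.
- oil: green glass bottle of 64 mm across, 200 mm tall; bystander. Origin: centre of the underside.
There are look-alikes about, which are no part of the job. What is shaped like the tin_middle but yellow is not meant.

How it is judged (in metres and radians):
At the end, for the whole second after the job is handed in: The empty canister (under 3.2 N on the tray) stands on the tray floor within 60 mm of its centre along each side; each full one (over 3.2 N on the board) stands within 20 mm of its own coaster's centre; all upright within 0.1 rad and at rest (((contact force between tin_left and tray between 0.6 and 3.2 N and z of tin_left in the frame of tray below 0.014 m and x of tin_left in the frame of tray between -0.06 and 0.06 m and y of tin_left in the frame of tray between -0.06 and 0.06 m and angle between each of tin_left, tin_middle, tin_right's own z axis and vertical below 0.1 rad and linear speed of each of tin_left, tin_middle, tin_right below 0.02 m/s and horizontal distance between tin_middle and coaster_middle below 0.02 m and contact force between each of tin_middle, tin_right and board above 3.2 N and horizontal distance between tin_right and coaster_right below 0.02 m) or (contact force between tin_middle and tray between 0.6 and 3.2 N and z of tin_middle in the frame of tray below 0.014 m and x of tin_middle in the frame of tray between -0.06 and 0.06 m and y of tin_middle in the frame of tray between -0.06 and 0.06 m and angle between each of tin_left, tin_middle, tin_right's own z axis and vertical below 0.1 rad and linear speed of each of tin_left, tin_middle, tin_right below 0.02 m/s and horizontal distance between tin_left and coaster_left below 0.02 m and contact force between each of tin_left, tin_right and board above 3.2 N and horizontal distance between tin_right and coaster_right below 0.02 m) or (contact force between tin_right and tray between 0.6 and 3.2 N and z of tin_right in the frame of tray below 0.014 m and x of tin_right in the frame of tray between -0.06 and 0.06 m and y of tin_right in the frame of tray between -0.06 and 0.06 m and angle between each of tin_left, tin_middle, tin_right's own z axis and vertical below 0.1 rad and linear speed of each of tin_left, tin_middle, tin_right below 0.02 m/s and horizontal distance between tin_left and coaster_left below 0.02 m and contact force between each of tin_left, tin_middle and board above 3.2 N and horizontal distance between tin_middle and coaster_middle below 0.02 m))); the robot touches nothing.
It fails at once if the mug, the pepper mill or the bottle is moved by more than 30 mm (distance of any of mug, mill, oil from where it was at the start of the episode above 0.03 m).
It fails at once if a canister is tipped by more than 40 degrees (angle between any of tin_left, tin_middle, tin_right's own z axis and vertical above 0.7 rad).
It fails at once if a canister is let go in the air (underside more than 45 mm above the counter) ((height (world z) of tin_left above 0.045 m and contact force between the fingers and tin_left below 0.02 N) or (height (world z) of tin_middle above 0.045 m and contact force between the fingers and tin_middle below 0.02 N) or (height (world z) of tin_right above 0.045 m and contact force between the fingers and tin_right below 0.02 N)).
It also fails if it takes over 64 s, if anything falls off the work surface, if the arm or the gripper's body presses on something with over 40 N, if the wrist force passes 120 N, or if a joint passes its speed limit or range.

### The arm

A 6-joint arm with a two-finger parallel gripper is mounted at the origin on the work surface. World frame = base frame: x ahead of the robot, y to its left, z up, the work surface at z = 0. Lengths are in mm, angles in rad, forces in N, time in s.
With the tool pointing down it reaches from about 275 to 750 mm from the base axis. Payload 10.2 kg.
Tool frame: the origin (TCP) lies at the very end of the fingers, on their centre line; the grasp point (between the pads) lies 19 mm behind it; z points along the fingers, y is the line along which they close (so a half turn about z gives the same grasp; the last joint's range is limited). The gripper opens to 85 mm and grips with 20 to 120 N. Pads are 22 mm wide; open, the fingers measure 114 mm over their backs; the gripper's body (76 mm by 85 mm) begins 54 mm behind the grasp point. The pads swing forward as they close: fully open they stand 13 mm farther back than shut.
Start: joints at [1.045, 0.313, 1.498, -0, 1.331, -0.223], TCP at [156.565, 501.117, 231.294] pointing down, gripper open.
Joint ranges: [-2.94, 2.94], [-0.97, 2.17], [0.19, 2.56], [-1.23, 4.37], [0.02, 3.11], [-2.88, 2.88]. Speed limits (rad/s): [2.39, 2.39, 3.01, 3.14, 3.14, 3.14].

### API

Orientations are given as a unit quaternion [w, x, y, z].
In Python, from rig import ctrl gives the robot as it stands.
- The arm moves only by the shell command python3 -m inch 'ROWS' [OPENING] [FORCE]. ROWS is text: rows parted by semicolons, each of 6 numbers parted by spaces: the shift along the tool's x, y, z in mm, then the turn, a rotation vector about the tool's x, y, z in units of 6 degrees (1.0 is 6 degrees). A call has exactly 10 rows; each row shifts and turns the commanded pose from where the row before left it, along the tool's axes as they then stand; what a row does not reach is not made up. A row lasts 1/12 s, in which the tool goes at most 41.7 mm and 7.16 degrees, less where a joint would pass 70% of its speed; a pose out of reach is approached as far as the arm can. A call with a gripper value outside its range is refused whole. OPENING is the opening, from 0 (shut) to 1 (fully open), set as the call begins (- or left out, the last holds). The fingers move at their own pace and stop on an object; FORCE is the grip in N (left out, the last holds). Time passes only in rows, so rows that do not move let the fingers close, or fill a call up. It gives the time, the measured TCP pose, the force, the opening and the grip force at its end, in the units of the state.
- ctrl.sense(): the state, without advancing time (a new reading comes with each control period).
- ctrl.capture(name): name is "scene" or "top" or "wrist"; returns a dict with "image" (384x512x3 uint8, red, green, blue), "intrinsics" (3x3 intrinsics, pixels), "rvec" (rotation vector, rad) and "tvec" (3), from world to camera coordinates, as OpenCV has them. Camera axes: x right, y down, z forward; pixel columns grow to the right and rows downward; lengths in mm; the calibration is good to about 2 mm. The wrist camera is an equidistant fisheye: a pixel r from the principal point sees the ray r / f radians off the axis. A picture is of the moment at which its call begins. There is no depth.
- ctrl.finish_job(): hands the job in; it is judged then, once.
The state is a dict: "time_s": time; "joints": joint angles; "dq": joint speeds; "tau": joint torques, N m; "eef_pos": TCP position; "ee_rot": TCP orientation; "force": force on the tool from outside, world axes, zero at the start; "wrist_torque": the same for the moment, N m; "grip_width": opening from 0.0 (shut) to 1.0 (fully open); "grip_force": force on a finger pad.
Only numpy, scipy, OpenCV 4.12 (cv2) and the standard library are available. Lean on these libraries where they do the work, as an engineer would, in place of code of your own. Each camera call takes 0.05 s, during which the arm holds its last target. There are 200 camera calls.

## Working session

There is one attempt and no reset: what is moved stays moved. The work goes in short steps, Python scripts to look and compute and a shell command to move; the robot and the scene stay as the last step left them, time stands still between calls to the robot, and variables do not carry over. Pictures are saved under pics/ and viewed, at most 10 in all, crops included, and the job is handed in when it is done.

```bash
mkdir -p pics; python3 - <<'E'
from rig import ctrl
import cv2,numpy as np,pickle
for n in("scene","top"):
    c=ctrl.capture(n); pickle.dump(c,open(n+'.pkl','wb')); cv2.imwrite(f'pics/{n}0.png',c['image'][...,::-1])
    print(n,c['intrinsics'],c['rvec'],c['tvec'])
s=ctrl.sense();print(s['eef_pos'],s['ee_rot'],s['force'])
E
```

```text
scene [[426.07789716   0.         253.38835299]
 [  0.         426.07789716 194.90135388]
 [  0.           0.           1.        ]] [ 2.25176083  1.02234549 -0.37592966] [-342.87425085 -300.71294169 1400.01311809]
top [[404.23010775   0.         251.55844479]
 [  0.         404.23010775 196.76553012]
 [  0.           0.           1.        ]] [ 2.11831947 -2.1382691   0.15957485] [ -20.38464396  565.53403934 1076.37001974]
[156.45105601 500.90977855 230.79346092] [-2.23709351e-04  1.50821169e-01  9.88560895e-01 -5.30376835e-04] [ 0.28262289 -0.44111676 -0.44274252]
```

View pics/scene0.png

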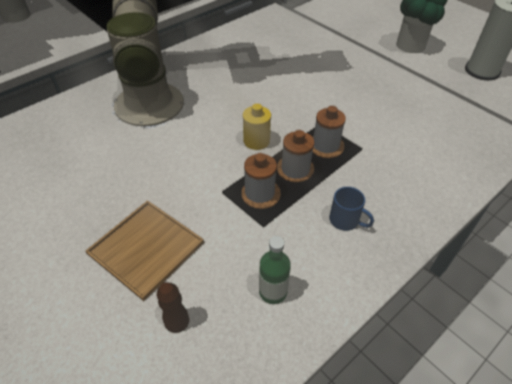

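View pics/top0.png

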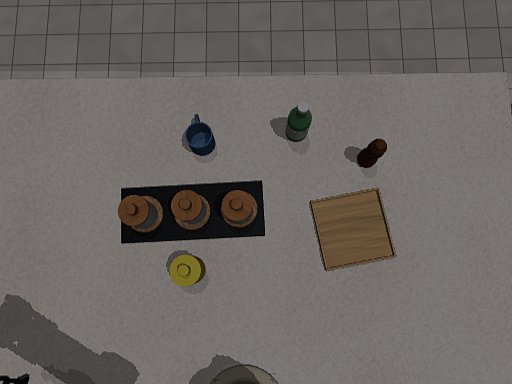

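The scene view shows the tins' lids at about (260,163), (298,142) and (330,117), with the yellow decoy at (257,127). The top view has the lids at (134,210), (188,205) and (238,207), the tray corners at (310,202), (378,189), (395,255) and (327,269), and the black board spanning (120–265, 181–242).

```bash
cat > h.py <<'E'
import cv2,numpy as np,pickle
def ray(c,px,z):
    R=cv2.Rodrigues(np.array(c['rvec']))[0];t=np.array(c['tvec']).ravel()
    px=np.atleast_2d(px).astype(float);K=c['intrinsics']
    d=np.c_[(px-[K[0,2],K[1,2]])/K[0,0],np.ones(len(px))]@R; o=-R.T@t
    return (o+d*((z-o[2])/d[:,2])[:,None])[:,:2]
def proj(c,p):
    return cv2.projectPoints(np.array(p,float).reshape(-1,3),c['rvec'],c['tvec'],c['intrinsics'],None)[0].reshape(-1,2)
def lids(c,z=116,minA=150,dbg=None):
    h=cv2.cvtColor(c['image'],cv2.COLOR_RGB2HSV)
    m=((h[...,0]<=11)&(h[...,1]>120)&(h[...,2]>55)).astype(np.uint8)
    m=cv2.morphologyEx(m,cv2.MORPH_OPEN,np.ones((3,3)))
    if dbg: cv2.imwrite(dbg,m*255)
    out=[]
    for k in cv2.findContours(m,0,cv2.CHAIN_APPROX_NONE)[0]:
        if cv2.contourArea(k)<minA: continue
        w=ray(c,k.reshape(-1,2),z)
        (x,y),r=cv2.minEnclosingCircle(w.astype(np.float32))
        e=cv2.fitEllipse(w.astype(np.float32)); out.append((x,y,r,e[0][0],e[0][1],e[1][0]/2,e[1][1]/2))
    return sorted(out,key=lambda v:-v[1])
E
python3 - <<'E'
from h import *
np.set_printoptions(precision=1,suppress=True)
t=pickle.load(open('top.pkl','rb'));s=pickle.load(open('scene.pkl','rb'))
im=t['image'];h=cv2.cvtColor(im,cv2.COLOR_RGB2HSV)
for p in[(134,203),(128,212),(188,195),(200,215),(238,198),(250,220),(240,226),(193,228),(157,225),(345,230),(200,185),(100,150)]:print(p,im[p[1],p[0]],h[p[1],p[0]])
for n,c in(('top',t),('scene',s)):
    print(n,np.array(lids(c,dbg=f'pics/m{n}.png')))
m=(im.max(2)<28).astype(np.uint8);m[:150]=0;m[260:]=0;m[:,:110]=0;m[:,275:]=0
k=np.argwhere(cv2.morphologyEx(m,cv2.MORPH_OPEN,np.ones((3,3))))[:,::-1]
print('board',cv2.minAreaRect(ray(t,k,10).astype(np.float32)))
m=((h[...,1]>70)&(h[...,0]<25)).astype(np.uint8);m[:,:300]=0;m[:175]=0
m=cv2.morphologyEx(m,cv2.MORPH_OPEN,np.ones((3,3)));k=np.argwhere(m)[:,::-1]
print('tray',cv2.minAreaRect(ray(t,k,16).astype(np.float32)))
# coasters predicted/yellow etc
print('yellow',ray(t,[(184,270)],130),'mug',ray(t,[(199,135)],85),'mill',ray(t,[(379,146)],150),'oil',ray(t,[(303,108)],200))
print(ray(t,[(310,202),(378,189),(395,255),(327,269)],16))
E
```

```text
(134, 203) [85 54 33] [ 12 156  85]
(128, 212) [80 50 30] [ 12 159  80]
(188, 195) [77 50 28] [ 13 162  77]
(200, 215) [47 46 46] [ 0  5 47]
(238, 198) [70 45 27] [ 13 157  70]
(250, 220) [76 55 37] [ 14 131  76]
(240, 226) [65 48 33] [ 14 126  65]
(193, 228) [71 51 34] [ 14 133  71]
(157, 225) [79 57 38] [ 14 132  79]
(345, 230) [94 74 50] [ 16 119  94]
(200, 185) [11  9 10] [165  46  11]
(100, 150) [121 116 114] [  9  15 121]
top []
scene []
board ((582.143798828125, 148.08792114257812), (259.4958801269531, 407.1119384765625), 2.5458664894104004)
tray ((477.74871826171875, -306.6133117675781), (199.0640106201172, 200.9224395751953), 10.712540626525879)
yellow [[367.6 143.5]] mug [[733.1 117.3]] mill [[ 676.3 -354.4]] oil [[ 761.4 -157.3]]
[[ 553.6 -191.2]
 [ 589.  -385.7]
 [ 402.5 -421.6]
 [ 365.8 -232.1]]
```

```bash
python3 - <<'E'
import cv2,numpy as np
a=cv2.imread('pics/top0.png')[175:295,105:275];cv2.imwrite('pics/crop.png',cv2.convertScaleAbs(cv2.resize(a,None,fx=4.6,fy=4.6,interpolation=cv2.INTER_CUBIC),alpha=1.8))
E
```

```text
(no output)
```

View pics/crop.png

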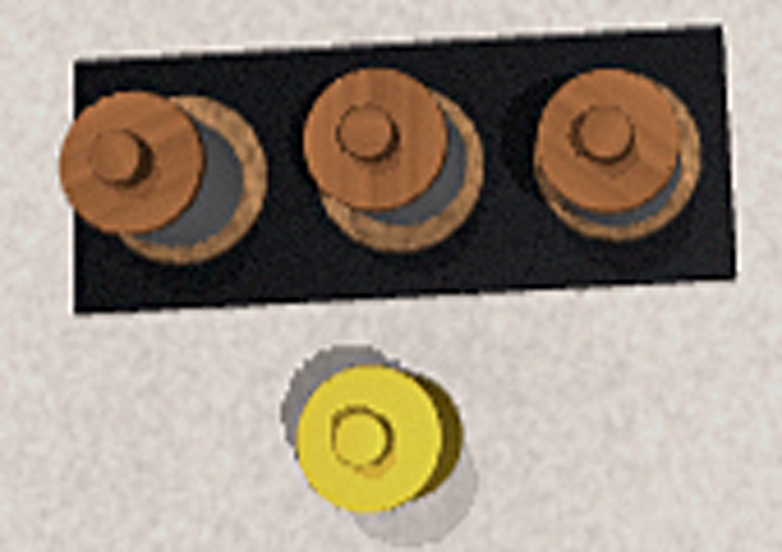

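The crop shows lid centres at about (131,162), (375,139) and (608,140), knob tops at (116,154), (366,131) and (607,131), and board corners at (75,62), (721,27), (735,279) and (75,313).

```bash
cat >> h.py <<'E'
def tool(c=None):
    from scipy.spatial.transform import Rotation as Ro
    from rig import ctrl
    s=ctrl.sense();q=s['ee_rot'];return s,Ro.from_quat([q[1],q[2],q[3],q[0]])
def to(x,y,z,yaw=None):
    "shift in tool axes to reach world point"
    s,R=tool();d=R.inv().apply(np.array([x,y,z])-s['eef_pos']);print('tcp',np.round(s['eef_pos'],1),'tool shift',np.round(d,1),'tool y az',np.round(np.degrees(np.arctan2(*R.as_matrix()[[1,0],1])),1),'zaxis',np.round(R.as_matrix()[:,2],3),'F',np.round(s['force'],2),'t',round(s['time_s'],2),'w',round(s['grip_width'],3),'gf',round(s['grip_force'],1))
E
python3 - <<'E'
from h import *
np.set_printoptions(precision=1,suppress=True)
t=pickle.load(open('top.pkl','rb'));s=pickle.load(open('scene.pkl','rb'))
f=lambda a:(np.array(a,float)+.5)/4.6-.5+[105,175]
c=ray(t,f([(75,62),(721,27),(735,279),(75,313)]),10);b=c.mean(0);print('board',c,b)
y=(c[0]+c[3]-c[1]-c[2]);y/=np.linalg.norm(y);print('ydir',y,np.degrees(np.arctan2(y[1],y[0])))
for k in(135,0,-135):print('coaster',b+k*y)
print('lid',ray(t,f([(131,162),(375,139),(608,140)]),116))
print('knob',ray(t,f([(116,154),(366,131),(607,131)]),144))
print('scene knobs',ray(s,[(260,159),(298,136),(332,111)],144),ray(s,[(257,106)],130))
to(575,175,180)
E
```

```text
board [[600.9 352.9]
 [618.8 -53.8]
 [460.8 -60.5]
 [443.7 345.8]] [531.1 146.1]
ydir [-0.  1.] 92.46553894877368
coaster [525.3 281. ]
coaster [531.1 146.1]
coaster [536.9  11.2]
lid [[522.6 281.9]
 [534.3 143.7]
 [532.4  11.8]]
knob [[523.3 281.6]
 [534.7 143.8]
 [533.3  10.9]]
scene knobs [[540.1   4.3]
 [541.9 132.1]
 [531.2 272.1]] [[368.7 146.3]]
tcp [156.5 500.9 230.8] tool shift [-496.7 -186.2   50.9] tool y az 72.7 zaxis [-0. -0. -1.] F [ 0.3 -0.4 -0.4] t 0.1 w 1.001 gf 0.0
```

```bash
python3 -m inch '-36 -12 3 0 0 -0.3;-36 -12 3 0 0 -0.3;-36 -12 3 0 0 -0.3;-36 -12 3 0 0 -0.3;-36 -12 3 0 0 -0.3;-36 -12 3 0 0 -0.3;-36 -12 3 0 0 -0.3;-36 -12 3 0 0 -0.3;-36 -12 3 0 0 -0.3;-30 -10 3 0 0 -0.2' 0.7 40
python3 -c "
from h import *
to(523,282,160)"
```

```text
time_s: 0.93
eef_pos: [487.3, 326.0, 200.8]
ee_rot: [-0.0, -0.001, 1.0, -0.0]
force: [-0.9, -0.0, 0.5]
grip_width: 0.696
grip_force: 0.0
tcp [487.3 326.  200.8] tool shift [-35.7 -44.1  40.8] tool y az 90.1 zaxis [-0. -0. -1.] F [-0.88 -0.04  0.55] t 0.93 w 0.696 gf 0.0
```

```bash
python3 -m inch '-8 -10 8 0 0 0;-8 -10 8 0 0 0;-8 -10 8 0 0 0;-8 -10 8 0 0 0;-4 -4 9 0 0 0;0 0 0 0 0 0;0 0 0 0 0 0;0 0 0 0 0 0;0 0 0 0 0 0;0 0 0 0 0 0' 
python3 - <<'E'
from h import *
from rig import ctrl
c=ctrl.capture('top');pickle.dump(c,open('t2.pkl','wb'))
w=ctrl.capture('wrist');cv2.imwrite('pics/w1.png',w['image'][...,::-1])
to(523,282,119)
E
```

```text
time_s: 1.77
eef_pos: [521.1, 284.2, 160.8]
ee_rot: [0.0, -0.001, 1.0, 0.0]
force: [-0.2, 0.6, 0.6]
grip_width: 0.704
grip_force: 0.0
tcp [521.2 284.  160.6] tool shift [-1.8 -2.1 41.6] tool y az 90.1 zaxis [ 0.001  0.    -1.   ] F [ 0.25  0.5  -0.15] t 1.87 w 0.696 gf 0.0
```

View pics/w1.png

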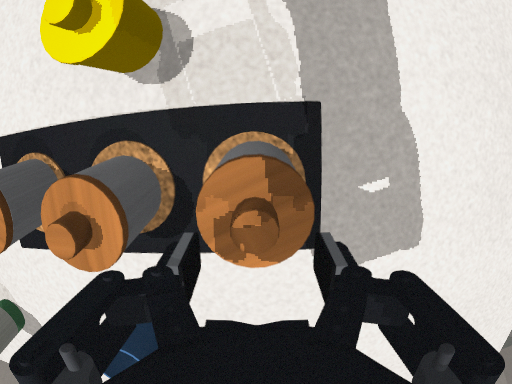

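The wrist view shows the left tin's knob at (255,230), centred between the fingertips at about (190,240) and (325,240). Descending.

```bash
python3 -m inch '-1 -1 8 0 0 0;-1 -1 8 0 0 0;0 0 8 0 0 0;0 0 8 0 0 0;0 0 6 0 0 0;0 0 3 0 0 0;0 0 0 0 0 0;0 0 0 0 0 0;0 0 0 0 0 0;0 0 0 0 0 0'
python3 -m inch '0 0 0 0 0 0;0 0 0 0 0 0;0 0 0 0 0 0;0 0 0 0 0 0;0 0 0 0 0 0;0 0 0 0 0 0;0 0 0 0 0 0;0 0 0 0 0 0;0 0 0 0 0 0;0 0 0 0 0 0' 0 50
python3 -m inch '0 0 -2 0 0 0;0 0 -2 0 0 0;0 0 -2 0 0 0;0 0 -2 0 0 0;0 0 -2 0 0 0;0 0 0 0 0 0;0 0 0 0 0 0;0 0 0 0 0 0;0 0 0 0 0 0;0 0 0 0 0 0'
```

```text
time_s: 2.7
eef_pos: [523.5, 281.8, 119.7]
ee_rot: [0.0, -0.0, 1.0, 0.0]
force: [0.4, -0.0, -0.8]
grip_width: 0.702
grip_force: 0.0
time_s: 3.53
eef_pos: [523.5, 282.0, 119.7]
ee_rot: [0.0, -0.0, 1.0, 0.0]
force: [-0.1, 3.9, 6.4]
grip_width: 0.332
grip_force: 50.0
time_s: 4.37
eef_pos: [523.3, 281.6, 129.2]
ee_rot: [-0.0, -0.0, 1.0, -0.0]
force: [0.4, -0.4, -7.3]
grip_width: 0.333
grip_force: 49.7
```

About 7.3 N, so the left tin is full. Setting it back and moving to the middle one.

```bash
python3 -m inch '0 0 2 0 0 0;0 0 2 0 0 0;0 0 2 0 0 0;0 0 2 0 0 0;0 0 2 0 0 0;0 0 0 0 0 0;0 0 0 0 0 0;0 0 0 0 0 0;0 0 0 0 0 0;0 0 0 0 0 0'
python3 -m inch '0 0 0 0 0 0;0 0 0 0 0 0;0 0 0 0 0 0;0 0 0 0 0 0;0 0 -5 0 0 0;0 0 -10 0 0 0;0 0 -10 0 0 0;0 0 -10 0 0 0;0 0 -10 0 0 0;0 0 -5 0 0 0' 0.7
python3 -m inch '-2 -25 0 0 0 0;-2 -25 0 0 0 0;-2 -25 0 0 0 0;-2 -25 0 0 0 0;-2 -20 0 0 0 0;-1 -18 0 0 0 0;0 0 0 0 0 0;0 0 0 0 0 0;0 0 0 0 0 0;0 0 0 0 0 0'
python3 -c "
from h import *
to(534.5,144,121)"
```

```text
time_s: 5.2
eef_pos: [523.5, 281.8, 119.7]
ee_rot: [0.0, -0.0, 1.0, 0.0]
force: [-1.3, 0.9, 1.0]
grip_width: 0.336
grip_force: 50.3
time_s: 6.03
eef_pos: [523.9, 281.9, 171.5]
ee_rot: [0.001, -0.0, 1.0, 0.0]
force: [-0.6, -0.8, -0.6]
grip_width: 0.701
grip_force: 0.0
time_s: 6.87
eef_pos: [534.3, 144.6, 169.4]
ee_rot: [0.0, -0.001, 1.0, 0.0]
force: [-0.1, 0.3, -0.3]
grip_width: 0.702
grip_force: 0.0
tcp [534.3 144.6 169.4] tool shift [-0.1 -0.6 48.4] tool y az 90.1 zaxis [ 0.  0. -1.] F [-0.13  0.26 -0.34] t 6.87 w 0.702 gf 0.0
```

```bash
python3 -m inch '0 0 9 0 0 0;0 0 9 0 0 0;0 0 9 0 0 0;0 0 9 0 0 0;0 0 7 0 0 0;0 0 5 0 0 0;0 0 0 0 0 0;0 0 0 0 0 0;0 0 0 0 0 0;0 0 0 0 0 0'
python3 -m inch '0 0 0 0 0 0;0 0 0 0 0 0;0 0 0 0 0 0;0 0 0 0 0 0;0 0 0 0 0 0;0 0 0 0 0 0;0 0 0 0 0 0;0 0 0 0 0 0;0 0 0 0 0 0;0 0 0 0 0 0' 0 50
python3 -m inch '0 0 -2 0 0 0;0 0 -2 0 0 0;0 0 -2 0 0 0;0 0 -2 0 0 0;0 0 -2 0 0 0;0 0 0 0 0 0;0 0 0 0 0 0;0 0 0 0 0 0;0 0 0 0 0 0;0 0 0 0 0 0'
```

```text
time_s: 7.7
eef_pos: [534.7, 143.7, 121.8]
ee_rot: [0.0, -0.0, 1.0, 0.0]
force: [0.9, 0.4, 0.9]
grip_width: 0.705
grip_force: 0.0
time_s: 8.53
eef_pos: [534.6, 143.9, 121.7]
ee_rot: [0.0, -0.0, 1.0, 0.0]
force: [-1.1, 1.7, 5.4]
grip_width: 0.33
grip_force: 49.7
time_s: 9.37
eef_pos: [534.4, 143.7, 131.2]
ee_rot: [-0.0, -0.0, 1.0, -0.0]
force: [-0.6, 1.0, -6.9]
grip_width: 0.331
grip_force: 49.7
```

6.9 N, so the middle one is full too. Right one next.

```bash
python3 -m inch '0 0 2 0 0 0;0 0 2 0 0 0;0 0 2 0 0 0;0 0 2 0 0 0;0 0 2 0 0 0;0 0 0 0 0 0;0 0 0 0 0 0;0 0 0 0 0 0;0 0 0 0 0 0;0 0 0 0 0 0'
python3 -m inch '0 0 0 0 0 0;0 0 0 0 0 0;0 0 0 0 0 0;0 0 0 0 0 0;0 0 -5 0 0 0;0 0 -10 0 0 0;0 0 -10 0 0 0;0 0 -10 0 0 0;0 0 -10 0 0 0;0 0 -5 0 0 0' 0.7
python3 -m inch '0 -25 0 0 0 0;0 -25 0 0 0 0;1 -25 0 0 0 0;0 -25 0 0 0 0;0 -20 0 0 0 0;0 -13 0 0 0 0;0 0 0 0 0 0;0 0 0 0 0 0;0 0 0 0 0 0;0 0 0 0 0 0'
python3 -c "
from h import *
to(533,11.3,121)"
```

```text
time_s: 10.2
eef_pos: [534.6, 143.8, 121.8]
ee_rot: [0.0, -0.0, 1.0, 0.0]
force: [-3.8, 0.4, 4.8]
grip_width: 0.333
grip_force: 50.5
time_s: 11.03
eef_pos: [535.0, 143.7, 173.4]
ee_rot: [0.001, -0.0, 1.0, 0.0]
force: [-0.0, -0.2, 0.0]
grip_width: 0.698
grip_force: 0.0
time_s: 11.87
eef_pos: [533.5, 11.7, 171.3]
ee_rot: [-0.0, -0.001, 1.0, 0.0]
force: [0.4, 0.3, -0.0]
grip_width: 0.702
grip_force: 0.0
tcp [533.5  11.7 171.3] tool shift [ 0.5 -0.4 50.3] tool y az 90.1 zaxis [-0.  0. -1.] F [ 0.39  0.25 -0.02] t 11.87 w 0.702 gf 0.0
```

```bash
python3 -m inch '0 0 9 0 0 0;0 0 9 0 0 0;0 0 9 0 0 0;0 0 9 0 0 0;0 0 9 0 0 0;0 0 5 0 0 0;0 0 0 0 0 0;0 0 0 0 0 0;0 0 0 0 0 0;0 0 0 0 0 0'
python3 -m inch '0 0 0 0 0 0;0 0 0 0 0 0;0 0 0 0 0 0;0 0 0 0 0 0;0 0 0 0 0 0;0 0 0 0 0 0;0 0 0 0 0 0;0 0 0 0 0 0;0 0 0 0 0 0;0 0 0 0 0 0' 0 50
python3 -m inch '0 0 -2 0 0 0;0 0 -2 0 0 0;0 0 -2 0 0 0;0 0 -2 0 0 0;0 0 -2 0 0 0;0 0 0 0 0 0;0 0 0 0 0 0;0 0 0 0 0 0;0 0 0 0 0 0;0 0 0 0 0 0'
```

```text
time_s: 12.7
eef_pos: [533.8, 10.6, 121.8]
ee_rot: [0.0, -0.0, 1.0, -0.0]
force: [0.1, -0.3, 0.9]
grip_width: 0.702
grip_force: 0.0
time_s: 13.53
eef_pos: [533.8, 10.8, 121.7]
ee_rot: [0.0, -0.0, 1.0, 0.0]
force: [-0.9, 1.8, 6.0]
grip_width: 0.332
grip_force: 49.3
time_s: 14.37
eef_pos: [533.5, 10.7, 131.2]
ee_rot: [-0.0, -0.0, 1.0, 0.0]
force: [-0.4, 0.3, -1.4]
grip_width: 0.333
grip_force: 49.4
```

1.4 N, so the right tin is the empty one. Carrying it to the tray.

```bash
python3 -m inch '0 0 -6 0 0 0;0 0 -7 0 0 0;0 0 -7 0 0 0;1 -5 -5 0 0 0;2 -15 0 0 0 0;4 -20 0 0 0 0;4 -24 0 0 0 0;4 -24 0 0 0 0;4 -24 0 0 0 0;4 -24 0 0 0 0'
python3 -m inch '5 -24 0 0 0 0;5 -24 0 0 0 0;5 -24 0 0 0 0;4 -24 0 0 0 0;4 -24 0 0 0 0;4 -24 0 0 0 0;3 -19 0 0 0 0;2 -12 0 0 0 0;1 -6 0 0 0 0;0 0 0 0 0 0'
python3 -c "
from h import *
to(477.7,-306.6,113.7)"
```

```text
time_s: 15.2
eef_pos: [510.4, -126.8, 157.0]
ee_rot: [0.0, -0.0, 1.0, -0.0]
force: [-0.0, 0.2, -1.8]
grip_width: 0.329
grip_force: 49.5
time_s: 16.03
eef_pos: [477.6, -307.1, 156.4]
ee_rot: [0.0, 0.0, 1.0, -0.0]
force: [-0.2, 1.0, -1.7]
grip_width: 0.333
grip_force: 49.5
tcp [ 477.6 -307.1  156.4] tool shift [-0.1  0.5 42.7] tool y az 90.0 zaxis [ 0. -0. -1.] F [-0.18  1.02 -1.67] t 16.03 w 0.333 gf 49.5
```

```bash
python3 -m inch '0 0 6 0 0 0;0 0 7 0 0 0;0 0 7 0 0 0;0 0 6 0 0 0;0 0 5 0 0 0;0 0 3 0 0 0;0 0 3 0 0 0;0 0 2 0 0 0;0 0 1.5 0 0 0;0 0 0 0 0 0'
python3 -m inch '0 0 0.5 0 0 0;0 0 0.5 0 0 0;0 0 0.5 0 0 0;0 0 0 0 0 0;0 0 0 0 0 0;0 0 0 0 0 0;0 0 0 0 0 0;0 0 0 0 0 0;0 0 0 0 0 0;0 0 0 0 0 0'
```

```text
time_s: 16.87
eef_pos: [477.8, -306.3, 115.6]
ee_rot: [-0.0, -0.0, 1.0, 0.0]
force: [-0.3, -0.8, -1.6]
grip_width: 0.334
grip_force: 49.5
time_s: 17.7
eef_pos: [477.9, -306.4, 114.3]
ee_rot: [0.0, -0.0, 1.0, -0.0]
force: [-0.2, 1.1, -1.4]
grip_width: 0.329
grip_force: 49.5
```

```bash
python3 -m inch '0 0 0.5 0 0 0;0 0 0.5 0 0 0;0 0 0 0 0 0;0 0 0 0 0 0;0 0 0 0 0 0;0 0 0 0 0 0;0 0 0 0 0 0;0 0 0 0 0 0;0 0 0 0 0 0;0 0 0 0 0 0'
```

```text
time_s: 18.53
eef_pos: [478.0, -306.4, 113.7]
ee_rot: [0.0, -0.0, 1.0, -0.0]
force: [-0.3, 2.6, 5.0]
grip_width: 0.334
grip_force: 50.2
```

Contact. Releasing, rising and backing off.

```bash
python3 -m inch '0 0 0 0 0 0;0 0 0 0 0 0;0 0 0 0 0 0;0 0 0 0 0 0;0 0 -5 0 0 0;0 0 -10 0 0 0;0 0 -15 0 0 0;0 0 -20 0 0 0;0 0 -20 0 0 0;0 0 -15 0 0 0' 0.7
python3 -m inch '10 15 -5 0 0 0;15 20 -5 0 0 0;15 20 -5 0 0 0;15 20 -5 0 0 0;15 20 0 0 0 0;15 20 0 0 0 0;10 20 0 0 0 0;5 10 0 0 0 0;0 0 0 0 0 0;0 0 0 0 0 0'
python3 - <<'E'
from rig import ctrl
import cv2,numpy as np
a=ctrl.capture('top')['image'][...,::-1][60:300,100:420];b=ctrl.capture('scene')['image'][...,::-1][80:340,80:400]
b=cv2.resize(b,(390,317));a=cv2.resize(a,(400,300));o=np.zeros((320,790,3),np.uint8);o[:300,:400]=a;o[:317,400:]=b
cv2.imwrite('pics/end.png',cv2.convertScaleAbs(o,alpha=1.4))
E
```

```text
time_s: 19.37
eef_pos: [478.1, -306.6, 201.1]
ee_rot: [0.001, -0.0, 1.0, -0.001]
force: [0.6, 0.6, -0.5]
grip_width: 0.7
grip_force: 0.0
time_s: 20.2
eef_pos: [378.2, -161.9, 219.0]
ee_rot: [0.001, -0.001, 1.0, -0.001]
force: [0.7, -0.5, 0.7]
grip_width: 0.705
grip_force: 0.0
```

View pics/end.png

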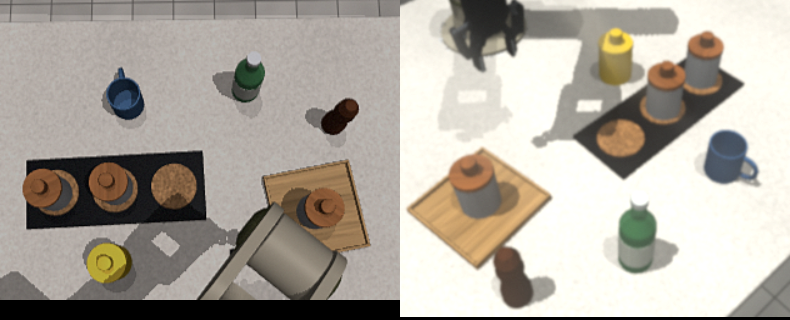

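The picture shows the empty tin upright in the tray (lid at about (323,208) in the left half), the two full ones upright on their coasters (lids at (42,188) and (108,182)), the bystanders in place and the gripper clear.

```bash
python3 -c "
from rig import ctrl
print(ctrl.finish_job())"
```

```text
the job is handed in; nothing more can be done
None
```

The right canister weighed in as the empty one (about 1.4 N, against 7 N for the other two) and now stands upright in the refill tray; the two full ones are back on their own coasters, nothing else was disturbed in the final picture, and the job is handed in (no verdict was returned).

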